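# Hold a sprung interlock cover at the index arm

## Robot

A 7-joint arm with a two-finger parallel gripper is mounted at the origin on a cart in front of the work surface, level with it; the furniture and walls round the work are solid. World frame = base frame: x ahead of the robot, y to its left, z up, the work surface at z = 0. Lengths are in m, angles in rad, forces in N, time in s.
With the tool pointing down it reaches from about 0.425 to 0.925 m from the base axis. Payload 6.8 kg.
Tool frame: the origin (TCP) lies at the very end of the fingers, on their centre line; the grasp point (between the pads) lies 19 mm behind it; y points along the fingers, x is the direction in which the jaws open and shut, and the axes are right-handed (so a half turn about y gives the same grasp; the last joint's range is limited). The gripper opens to 85 mm and grips with 20 to 120 N. Pads are 22 mm wide; open, the fingers measure 114 mm over their backs; the gripper's body (76 mm by 85 mm) begins 54 mm behind the grasp point. The pads swing forward as they close: fully open they stand 13 mm farther back than shut.
Start: joints at [1.097, 0.477, 0.022, 1.555, -0.011, 1.109, -0.083], TCP at [0.241, -0.63, 0.231] pointing down, gripper open.
Joint ranges: [-2.96, 2.96], [-0.34, 2.1], [-1.41, 1.46], [0.24, 2.44], [-1.37, 4.51], [0.17, 1.92], [-2.96, 2.96]. Speed limits (rad/s): [2.39, 2.39, 3.14, 3.14, 3.14, 3.14, 3.14].

## Interface

Orientations are given as a rotation vector (axis times angle).
In Python, from bench import r, imaging gives the robot as it stands.
- The arm moves only by the shell command python3 -m jog 'ROWS' [FORCE]. ROWS is text: rows parted by semicolons, each of 7 numbers parted by spaces: the turn, a rotation vector about the tool's x, y, z in degrees, then the shift along the tool's x, y, z in mm, then the opening, from 0 (shut) to 1 (fully open). A call has exactly 5 rows; each row shifts and turns the commanded pose from where the row before left it, along the tool's axes as they then stand; what a row does not reach is not made up. A row lasts 1/12 s, in which the tool goes at most 41.7 mm and 7.16 degrees, less where a joint would pass 70% of its speed; a pose out of reach is approached as far as the arm can. A call with a gripper value outside its range is refused whole. The fingers move at their own pace and stop on an object; FORCE is the grip in N (left out, the last holds). Time passes only in rows, so rows that do not move let the fingers close, or fill a call up. It gives the time, the measured TCP pose, the force and the opening at its end, in the units of the state.
- r.get_obs(): the state, without advancing time (a new reading comes with each control period).
- imaging.grab_frame(name): name is "side" or "top"; returns a dict with "color" (400x640x3 uint8, red, green, blue), "z_map" (400x640 float32, m along the optical axis (not along the pixel's ray), 0 where there is no reading), "fx", "fy", "cx", "cy" (pixels), "k1" (the pictures are not rectified: a ray, as slopes to the right and down, at radius r is drawn at 1 + k1 r^2 times it, then the intrinsics apply), "world_to_cam" (4x4, takes a point from world to camera coordinates). Camera axes: x right, y up, looking along -z (the intrinsics and any distortion apply to the point x, -y, -z); pixel columns grow to the right and rows downward; lengths in m; the calibration is good to about 2 mm. A picture is of the moment at which its call begins.
- r.hand_in(): hands the job in, once; it reports no verdict.
The state is a dict: "clock": time; "joints": joint angles; "qvel": joint speeds; "tau": joint torques, N m; "tcp_pos": TCP position; "orientation": TCP orientation; "contact_force": force on the tool from outside, world axes, zero at the start; "moment": the same for the moment, N m; "grip_width": finger opening in m.
Only numpy, scipy, OpenCV 4.12 (cv2) and the standard library are available. Lean on these libraries where they do the work, as an engineer would, in place of code of your own. Each camera call takes 0.05 s, during which the arm holds its last target.

## Task

For an interlock check, first take the brass slotted weight off the lid of the grey box and set it down flat on the pile of papers without dropping it. Then lift the sprung lid by its bar handle until the lid lines up with the dark index arm at its side, and finish holding it still there: the lid falls shut if you let go. Leave the index arm and the other things lying about where they are.

Things in the scene. Friction and masses are not known exactly. Their poses are not given: they have to be found in the camera images.
- box: grey open-topped steel box, fixed to the table, 170 x 170 x 70 mm high, covered by the sprung lid. Origin: centre of its underside, on the table. Its x axis points from the handle side (front, towards the robot) to the hinge side, y to its left (the index arm's side), z up.
- lid (a joint): angle of the sprung lid in rad: 0 shut, grows as its front edge is lifted, up to 1.2. The lid is a flat aluminium plate 170 (box x) x 170 (box y) x 8 mm, 0.3 kg, its mid plane passing through the hinge line; shut, its top face is 78 mm above the table. A spring closes it (0.35 N m when shut, 0.5 N m more per rad): with the lid's own weight 4 to 7 N along the handle's path are needed (straight up, 4 N when shut to about 14 N at 0.8 rad). It falls shut when let go.
- lid_hinge (a point): point on the lid's hinge line, at its middle, in the box frame at (85, 0, 74) mm: the far top edge of the box. The hinge line runs along the box's y.
- lid_handle (a point): middle of the lid's handle, a round steel bar 10 mm thick and 84 mm long along the box's y, on two posts 76 mm apart; it moves with the lid. Lid shut: the bar's axis lies 145 mm in front of the hinge line (box -x) and 44 mm above it, which is 40 mm above the lid's top face and 118 mm above the table.
- lid_edge (a point): point on the lid's left edge, 100 mm from the hinge line in the lid's mid plane; its x axis lies in the plane of the lid, at right angles to the hinge line, and tilts with the lid.
- index (a joint): angle in rad of the index arm, a dark steel bar that turns about the lid's hinge line 15 mm outside the lid's left edge, clamped (stiff) on a thin curved quadrant bar of 88 mm radius; counted as the lid's angle is: the lid is lined up with the arm when lid equals index. Set somewhere between 0.4 and 0.8.
- index_tip (a point): free tip of the index arm, 100 mm from the hinge line; the arm is 8 mm wide, 3 mm thick; the point's x axis runs along the arm.
- weight: brass slotted weight, a disc 32 mm in diameter and 14 mm high, about 0.1 kg, lying on the rear half of the lid. Origin: centre of its underside.
- papers: pile of A4 papers in clear sleeves, fixed, about 310 x 232 mm along its own x and y (from -153 to +157 and from -123 to +109 mm), top face 9 mm above the table. Origin: centre of its underside, z up.
- stopwatch: white stopwatch, 76 x 53 x 14 mm, lying on the papers near one corner (about 100 mm from their centre along -x and 62 mm along +y); bystander. Origin: centre of its underside.
- spirit_level: small aluminium spirit level, 14 x 80 x 14 mm, on the table to the right of the box; bystander. Origin: centre of its underside.
- compass: round black pocket compass, 48 mm in diameter, 12 mm high, on the table behind the box; bystander. Origin: centre of its underside. (Obstacle elsewhere: an upright wire loop 0.38 m across, 0.27 to 0.66 m above the table, stands beyond the near right corner about a vertical axis at world x 0.28, y -0.55 m, its plane roughly along y; an arm parked beside it should first draw back towards its own base.)
Things that resemble listed ones, but are neither listed nor needed, are in the scene too. Leave any pink look-alike of the weight alone.

How it is judged:
On the way:
1. the weight lies flat and let go on the papers, with the lid still shut (x of weight in the frame of papers between -0.145 and 0.145 m and y of weight in the frame of papers between -0.12 and 0.105 m and z of weight in the frame of papers between 0.003 and 0.015 m and angle between weight's own z axis and vertical below 0.2 rad and linear speed of weight below 0.03 m/s and contact force between the fingers and weight below 0.1 N and value of joint lid below 0.05 rad), for 0.2 s.
At the end, for the whole second after the job is handed in: The weight lies flat (tilt under 0.2 rad), still and released on the papers, its centre over 3 mm inside their edges; the lid is within 0.07 rad of the index arm, under 0.1 rad/s, carried by the fingers (over 1.5 N) and touched by no loose object (x of weight in the frame of papers between -0.145 and 0.145 m and y of weight in the frame of papers between -0.12 and 0.105 m and z of weight in the frame of papers between 0.003 and 0.015 m and angle between weight's own z axis and vertical below 0.2 rad and linear speed of weight below 0.03 m/s and contact force between the fingers and weight below 0.1 N and angle between the x axis of lid_edge and the x axis of index_tip, either way round below 0.07 rad and velocity of joint lid between -0.1 and 0.1 rad/s and contact force between the fingers and box above 1.5 N and contact force between each of weight, stopwatch, spirit_level, compass and box below 0.3 N); the arm keeps its last pose, push and grip.
It fails at once if the lid is lifted (over 0.12 rad) before the weight is on the papers (value of joint lid above 0.12 rad and not (x of weight in the frame of papers between -0.145 and 0.145 m and y of weight in the frame of papers between -0.12 and 0.105 m)).
It fails at once if the weight is dropped (falls free faster than 0.7 m/s, a drop of some 25 mm) (linear speed of weight above 0.7 m/s and contact force between the fingers and weight below 0.1 N).
It fails at once if the index arm is pushed out of place (tip moved over 8 mm) (distance of index_tip from where it was at the start of the episode above 0.008 m).
It fails at once if a bystander (stopwatch, spirit level, compass) is moved over 25 mm (distance of any of stopwatch, spirit_level, compass from where it was at the start of the episode above 0.025 m).
It also fails if it takes over 54 s, if anything falls off the work surface, if the arm or the gripper's body presses on something with over 40 N, if the wrist force passes 120 N, or if a joint passes its speed limit or range.

## Working session

There is one attempt and no reset: what is moved stays moved. The work goes in short steps, Python scripts to look and compute and a shell command to move; the robot and the scene stay as the last step left them, time stands still between calls to the robot, and variables do not carry over. Pictures are saved under pics/ and viewed, and the job is handed in when it is done.

```bash
ls; mkdir -p pics
cat > h.py <<'E'
import numpy as np, cv2
from bench import r, imaging
from scipy.spatial.transform import Rotation as R
def grab(n):
    f=imaging.grab_frame(n); return f
def save(f,name,crop=None,scale=1):
    im=f["color"][:,:,::-1]
    if crop: im=im[crop[1]:crop[3],crop[0]:crop[2]]
    im=cv2.resize(np.ascontiguousarray(im),None,fx=scale,fy=scale,interpolation=cv2.INTER_CUBIC); cv2.imwrite("pics/"+name,im)
def cloud(f):
    h,w=f["z_map"].shape
    u,v=np.meshgrid(np.arange(w),np.arange(h))
    K=np.array([[f["fx"],0,f["cx"]],[0,f["fy"],f["cy"]],[0,0,1.]])
    p=np.stack([u,v],-1).reshape(-1,1,2).astype(np.float64)
    n=cv2.undistortPoints(p,K,np.array([f["k1"],0,0,0.])).reshape(h,w,2)
    z=f["z_map"]
    c=np.stack([n[...,0]*z,-n[...,1]*z,-z,np.ones_like(z)],-1)
    X=c@np.linalg.inv(f["world_to_cam"]).T
    X=X[...,:3]; X[z==0]=np.nan
    return X
def state():
    o=r.get_obs()
    return o
E
python3 - <<'E'
from h import *
o=state(); print(o)
for n in("side","top"):
    f=grab(n); save(f,n+"0.png"); print(n,{k:f[k] for k in("fx","fy","cx","cy","k1")},f["world_to_cam"])
    np.savez(n+"0.npz",**f)
print(state()["clock"])
E
```

```text
pics
{'clock': 0.0, 'joints': array([ 1.09691685,  0.4777916 ,  0.0223415 ,  1.55644552, -0.01150026,
        1.10928734, -0.08305166]), 'qvel': array([ 0.00185421, -0.00016306,  0.00052491,  0.00069467, -0.00024107,
        0.00160137,  0.00091859]), 'tau': array([-7.10499880e-04, -5.96453297e+01,  1.60793200e+00, -2.81196177e+01,
        1.24824891e-02,  9.36980650e-03,  2.33537810e-05]), 'tcp_pos': array([ 0.24120859, -0.62980462,  0.23033395]), 'orientation': array([-1.35942418,  0.9367802 , -0.93420823]), 'contact_force': array([ 0.45876744, -0.19409845, -0.17055173]), 'moment': array([ 0.05051935, -0.06678567, -0.00720996]), 'grip_width': 0.08498966574169788}
side {'fx': 414.2006737211622, 'fy': 414.2006737211622, 'cx': 315.4408299288244, 'cy': 192.03906254761964, 'k1': -0.041748550383384035} [[-0.99296476 -0.11815537  0.00776452  0.50450651]
 [ 0.06789706 -0.51442384  0.85484391 -0.12505127]
 [-0.09701015  0.84935706  0.51882715 -1.02972351]
 [ 0.          0.          0.          1.        ]]
top {'fx': 387.1207261098688, 'fy': 387.1207261098688, 'cx': 324.14566996634983, 'cy': 200.15450165324904, 'k1': -0.018315453866343395} [[ 0.00564301 -0.99997636  0.00392919 -0.02545436]
 [ 0.99045507  0.00613034  0.13769956 -0.51082877]
 [-0.13772039  0.00311464  0.99046625 -0.91317471]
 [ 0.          0.          0.          1.        ]]
0.1
```

View pics/side0.png

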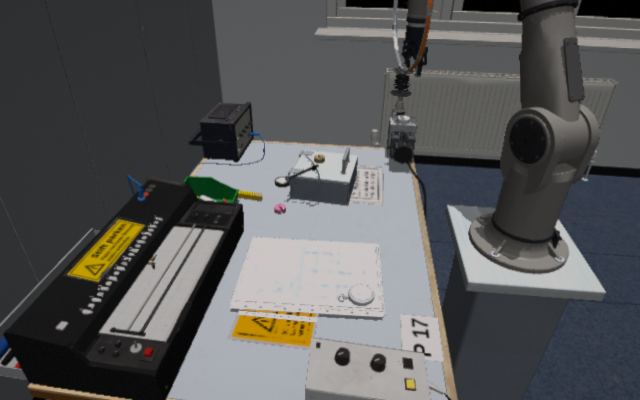

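View pics/top0.png

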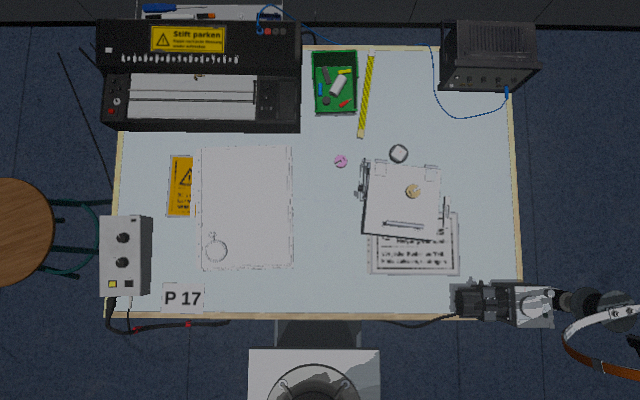

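The top view shows the box around (402,198) with its handle at (403,224), the weight at (413,191), the index arm at (363,182), the papers at (247,208) and the stopwatch at (215,248). The pink look-alike is at (341,160). Next I'll zoom in and measure.

Run:
```python
from h import *
t=dict(np.load("top0.npz")); s=dict(np.load("side0.npz"))
save(t,"topz.png",(335,130,475,285),5); save(s,"sidez.png",(250,130,400,230),5)
X=cloud(t)
for n,(u,v) in dict(w=(413,191),h=(403,224),lid1=(380,210),lid2=(430,180),pap=(250,180),pink=(341,160),comp=(398,153),sw=(215,250)).items(): print(n,X[v,u].round(4))
# lid top pts
m=(abs(X[...,2]-0.078)<0.006)&(X[...,0]>0.35)&(X[...,1]<0)&(X[...,1]>-0.45)
p=X[m]; print(m.sum(),p.min(0),p.max(0)); print(cv2.minAreaRect((p[:,:2]*1000).astype(np.float32)))
m=(X[...,2]>0.085)&(X[...,2]<0.1)&(X[...,1]<0)&(X[...,0]>.4)&(X[...,1]>-.45)
v,u=np.where(m); 
for a,b in zip(v,u): 
    if a%2==0: print(b,a,X[a,b].round(3),end=' ')
print()
m=(X[...,2]>0.1)&(X[...,2]<0.14)&(X[...,1]<0)&(X[...,0]>.4)&(X[...,1]>-.45)
v,u=np.where(m)
for a,b in zip(v,u): print(b,a,X[a,b].round(3),end=' ')
```

```text
w [ 0.5282 -0.2313  0.0773]
h [ 0.4469 -0.1968  0.1214]
lid1 [ 0.483  -0.1532  0.0747]
lid2 [ 0.555  -0.2725  0.0765]
pap [0.5653 0.1661 0.0078]
pink [ 0.6167 -0.0647  0.0166]
comp [ 0.638  -0.2114  0.0091]
sw [0.3882 0.2439 0.0204]
5292 [ 0.41358119 -0.44937823  0.07201014] [ 0.96937528 -0.00240499  0.08399141]
((683.6619262695312, -272.9918518066406), (526.7005004882812, 429.40313720703125), 14.165567398071289)
450 30 [ 0.925 -0.328  0.099] 449 32 [ 0.924 -0.328  0.093] 450 32 [ 0.921 -0.329  0.097] 449 34 [ 0.919 -0.328  0.092] 449 36 [ 0.915 -0.329  0.089] 450 36 [ 0.911 -0.329  0.096] 449 38 [ 0.911 -0.329  0.088] 450 38 [ 0.907 -0.329  0.094] 449 40 [ 0.903 -0.327  0.092] 450 40 [ 0.899 -0.327  0.098] 449 42 [ 0.896 -0.326  0.095] 450 42 [ 0.894 -0.327  0.098] 449 44 [ 0.893 -0.327  0.091] 450 44 [ 0.891 -0.328  0.094] 449 46 [ 0.888 -0.327  0.089] 450 46 [ 0.885 -0.328  0.096] 448 48 [ 0.886 -0.326  0.085] 449 48 [ 0.882 -0.327  0.091] 450 48 [ 0.881 -0.328  0.093] 449 50 [ 0.878 -0.327  0.09 ] 450 50 [ 0.874 -0.327  0.096] 449 52 [ 0.873 -0.327  0.089] 450 52 [ 0.87  -0.328  
[... 28228 characters left out ...]
441 -0.211  0.117] 410 227 [ 0.441 -0.213  0.118] 411 227 [ 0.44  -0.214  0.121] 412 227 [ 0.441 -0.217  0.118] 413 227 [ 0.44  -0.219  0.12 ] 414 227 [ 0.44  -0.221  0.12 ] 415 227 [ 0.441 -0.224  0.118] 416 227 [ 0.441 -0.226  0.119] 417 227 [ 0.441 -0.228  0.12 ] 418 227 [ 0.44  -0.23   0.121] 419 227 [ 0.44  -0.232  0.122] 420 227 [ 0.44  -0.235  0.121] 421 227 [ 0.44  -0.237  0.121] 422 227 [ 0.44  -0.239  0.121] 423 227 [ 0.441 -0.241  0.12 ] 416 228 [ 0.439 -0.227  0.116] 417 228 [ 0.438 -0.229  0.118] 418 228 [ 0.438 -0.23   0.119] 419 228 [ 0.439 -0.233  0.116] 420 228 [ 0.438 -0.235  0.117] 421 228 [ 0.438 -0.237  0.121] 422 228 [ 0.438 -0.239  0.12 ] 423 228 [ 0.438 -0.241  0.12 ]
```

View pics/topz.png

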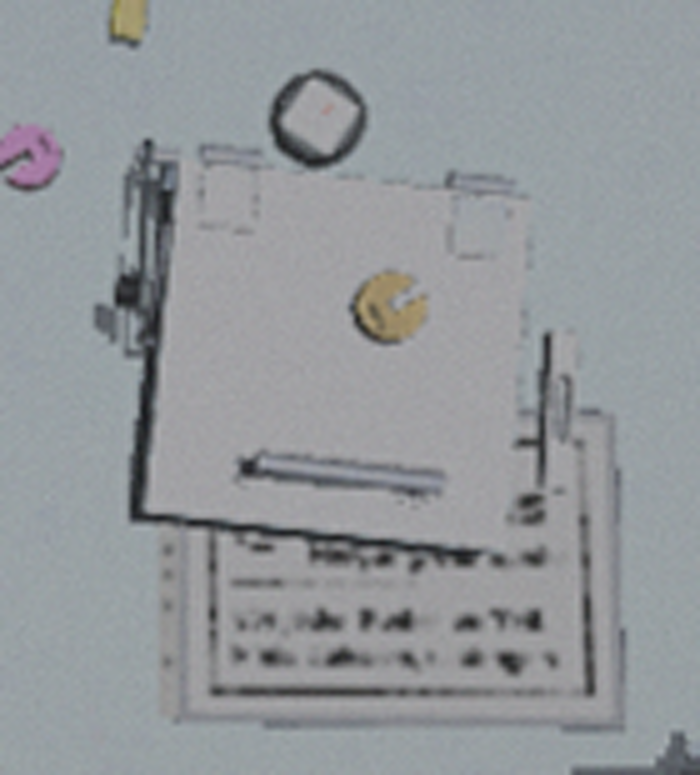

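View pics/sidez.png

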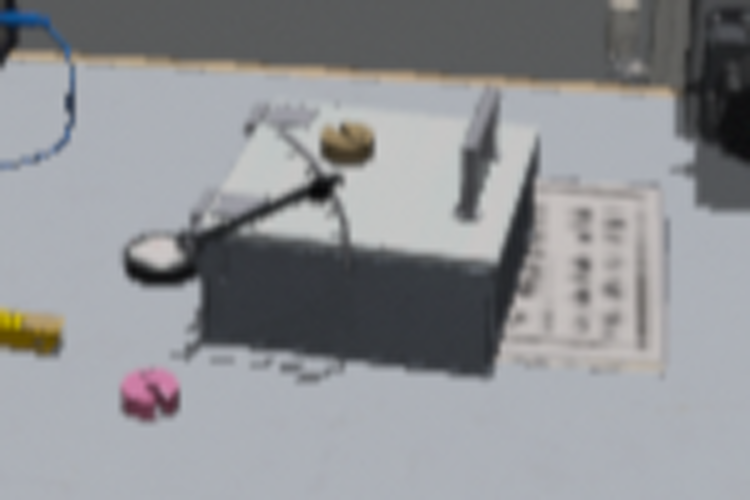

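The zoomed views show the weight's slot opening to the upper right at about (413,191) in the full image. The box is yawed by roughly -7°. The index arm runs from near the hinge up to its clamp knob. Next I'll fit these precisely and check the wire loop near the arm.

Run:
```python
from h import *
t=dict(np.load("top0.npz")); s=dict(np.load("side0.npz"))
save(t,"topr.png",(440,260,640,400),4); save(s,"sider.png",(340,0,500,180),4)
o=state(); Rm=R.from_rotvec(o["orientation"]).as_matrix(); print("tool axes cols\n",Rm.round(3))
X=cloud(t); Y=cloud(s)
def sel(X,lo,hi): 
    m=np.all((X>=lo)&(X<=hi),-1); return X[m]
p=sel(X,[.40,-.33,.070],[.62,-.118,.084])
rect=cv2.minAreaRect((p[:,:2]*1000).astype(np.float32)); print("lid",rect,p[:,2].mean())
b=sel(X,[.43,-.26,.112],[.46,-.15,.128]); c=b.mean(0); d=np.linalg.svd(b[:,:2]-c[:2],full_matrices=False)[2][0]; print("bar",c,d, b.min(0),b.max(0))
b=sel(Y,[.43,-.26,.108],[.46,-.15,.13]); print("bar side",len(b),b.mean(0),b.min(0),b.max(0))
w=sel(X,[.50,-.26,.086],[.56,-.2,.096]);print("weight",cv2.minEnclosingCircle((w[:,:2]*1000).astype(np.float32)),w[:,2].mean())
q=sel(X,[.3,0.02,.005],[.75,.32,.0135]); print("pap",cv2.minAreaRect((q[:,:2]*1000).astype(np.float32)), q[:,2].mean(), np.percentile(q,[1,99],axis=0))
```

```text
tool axes cols
 [[ 0.358 -0.001  0.934]
 [-0.934  0.002  0.358]
 [-0.002 -1.    -0.   ]]
lid ((510.54400634765625, -200.20977783203125), (182.21786499023438, 178.36863708496094), 84.00375366210938) 0.0765239689887397
bar [ 0.44594884 -0.20064043  0.11998477] [-0.10795646 -0.99415562] [ 0.43828396 -0.24133582  0.11447357] [ 0.45382576 -0.15924767  0.12559864]
bar side 56 [ 0.44541078 -0.19191701  0.11849433] [ 0.43779478 -0.24046339  0.10877547] [ 0.45378056 -0.15716256  0.12235492]
weight ((525.8118286132812, -228.6685791015625), 16.305316925048828) 0.09014617352289013
pap ((517.6367797851562, 187.8785858154297), (350.7610168457031, 261.20208740234375), 0.4456689953804016) 0.008138512054182648 [[0.34951755 0.06574036 0.00515471]
 [0.65559992 0.30115056 0.01221187]]
```

View pics/topr.png

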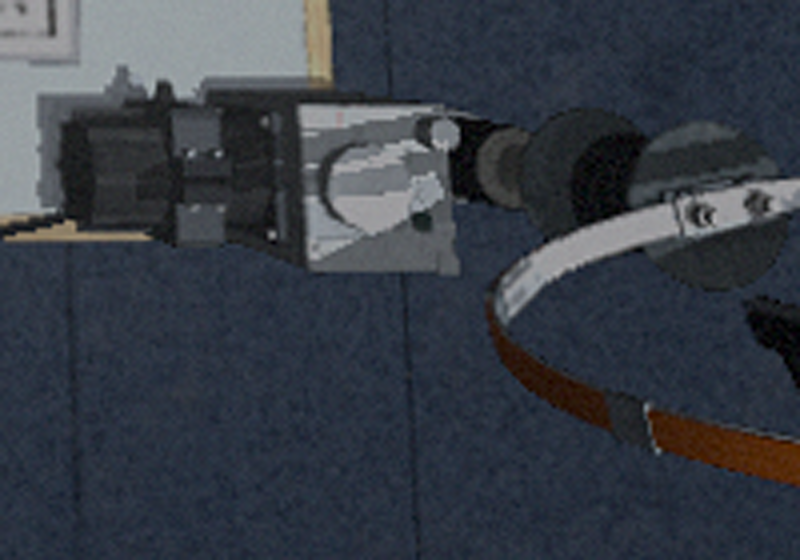

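View pics/sider.png

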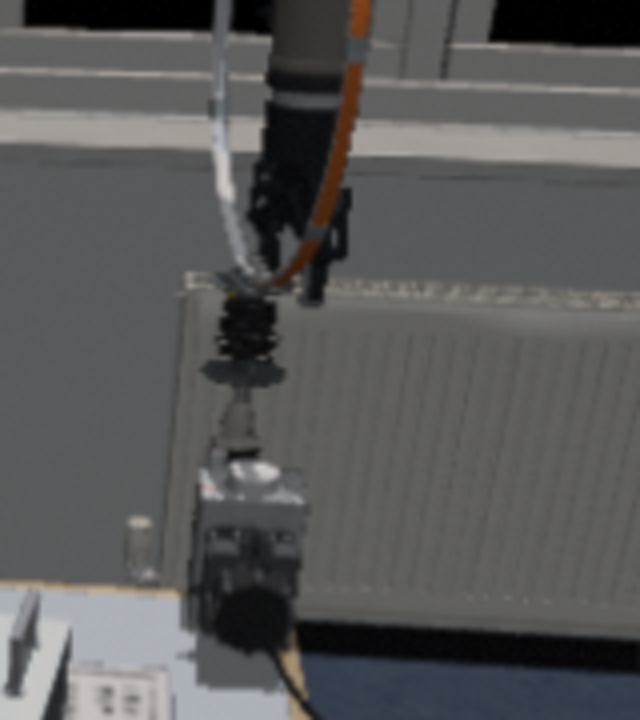

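The top crop shows a dark clamp or lens stand, with the orange and white wire loop at its right end around (562-640, 303-380). I'll measure where the loop sits relative to the arm before moving.

Run:
```python
from h import *
t=dict(np.load("top0.npz")); s=dict(np.load("side0.npz"))
X=cloud(t); Y=cloud(s)
# orange/white loop pixels in top
for (u,v) in [(620,308),(600,315),(575,325),(563,340),(575,355),(600,366),(630,376),(470,300),(500,300),(540,300),(585,300),(618,300),(638,340)]: print("top",(u,v),X[v,u].round(3))
for (u,v) in [(396,20),(396,40),(400,62),(404,70),(412,68),(422,58),(428,30),(430,10),(415,30),(406,52),(422,55),(403,85),(400,130),(403,153)]: print("side",(u,v),Y[v,u].round(3))
```

```text
top (620, 308) [ 0.288 -0.545  0.283]
top (600, 315) [ 0.275 -0.51   0.279]
top (575, 325) [ 0.264 -0.442  0.313]
top (563, 340) [ 0.256 -0.376  0.386]
top (575, 355) [ 0.246 -0.361  0.436]
top (600, 366) [ 0.246 -0.36   0.485]
top (630, 376) [ 0.245 -0.367  0.524]
top (470, 300) [ 0.28  -0.35   0.091]
top (500, 300) [ 0.28  -0.417  0.091]
top (540, 300) [ 0.283 -0.492  0.121]
top (585, 300) [ 0.294 -0.525  0.22 ]
top (618, 300) [ 0.3   -0.55   0.272]
top (638, 340) [ 0.231 -0.581  0.272]
side (396, 20) [ 0.308 -0.725  0.404]
side (396, 40) [ 0.304 -0.684  0.343]
side (400, 62) [ 0.288 -0.599  0.287]
side (404, 70) [ 0.28  -0.506  0.284]
side (412, 68) [ 0.262 -0.453  0.305]
side (422, 58) [ 0.217 -0.592  0.305]
side (428, 30) [ 0.241 -0.361  0.434]
side (430, 10) [ 0.242 -0.362  0.486]
side (415, 30) [ 0.251 -0.593  0.394]
side (406, 52) [ 0.267 -0.651  0.31 ]
side (422, 55) [ 0.222 -0.56   0.322]
side (403, 85) [ 0.277 -0.521  0.23 ]
side (400, 130) [ 0.278 -0.437  0.103]
side (403, 153) [ 0.27  -0.337  0.067]
```

The arm sits about 5 cm on the robot side of the loop's plane, which runs from (0.245, -0.36) to (0.31, -0.74). The tool's x axis points radially outward, so I draw back along -x.

```bash
python3 -m jog '0 0 0 -30 0 0 1; 0 0 0 -40 0 0 1; 0 0 0 -40 0 0 1; 0 0 0 -40 0 0 1; 0 0 0 -40 0 0 1'
```

```text
clock: 0.52
tcp_pos: [0.1726, -0.4508, 0.2307]
orientation: [-1.36, 0.936, -0.935]
contact_force: [0.3, 0.1, 1.2]
grip_width: 0.0851
```

```bash
python3 -m jog '0 0 0 -40 0 0 1; 0 0 0 -40 0 0 1; 0 0 0 -40 0 0 1; 0 0 0 -30 0 0 1; 0 0 0 -20 0 0 1'
python3 - <<'E'
from h import *
o=state(); print(o["joints"].round(3), np.hypot(*o["tcp_pos"][:2]),o["contact_force"])
E
```

```text
clock: 0.93
tcp_pos: [0.111, -0.2909, 0.2305]
orientation: [-1.36, 0.937, -0.934]
contact_force: [0.4, 0.4, 0.1]
grip_width: 0.0855
[ 1.064 -0.155 -0.052  2.321 -0.01   0.977 -0.187] 0.31138490792161005 [0.41412928 0.38607596 0.06374155]
```

```bash
python3 -m jog '0 -5 0 -2 0 27 1; 0 -6 0 -2 0 32 1; 0 -6 0 -2 0 32 1; 0 -6 0 -2 0 32 1; 0 -6 0 -2 0 32 1'
python3 - <<'E'
from h import *
o=state(); print(o["joints"].round(3), np.hypot(*o["tcp_pos"][:2]),np.degrees(np.arctan2(o["tcp_pos"][1],o["tcp_pos"][0])),R.from_rotvec(o["orientation"]).as_matrix().round(3))
E
```

```text
clock: 1.35
tcp_pos: [0.2379, -0.2023, 0.2314]
orientation: [-1.502, 0.543, -0.544]
contact_force: [0.2, -1.2, -0.5]
grip_width: 0.0854
[ 0.832 -0.142 -0.291  2.306 -0.049  0.971 -0.123] 0.31232119982660433 -40.37343745038111 [[ 0.769  0.001  0.64 ]
 [-0.64  -0.     0.769]
 [ 0.001 -1.     0.   ]]
```

```bash
python3 -m jog '0 -3.3 0 24 0 16.5 1; 0 -3.3 0 25 0 15 1; 0 -3.3 0 25.5 0 13.5 1; 0 -3.4 0 26.5 0 12 1; 0 -3.4 0 27 0 10.5 1' && python3 -m jog '0 -3.3 0 27.5 0 9 1; 0 -3.4 0 28 0 7.5 1; 0 -3.3 0 28.5 0 5.5 1; 0 -3.4 0 28.5 0 4 1; 0 -3.3 0 29 0 2.5 1'
python3 - <<'E'
from h import *
o=state(); print(o["joints"].round(3), R.from_rotvec(o["orientation"]).as_matrix().round(3))
t=dict(np.load("top0.npz")); s=dict(np.load("side0.npz"))
X=cloud(t); Y=cloud(s)
def sel(X,lo,hi): 
    m=np.all((X>=lo)&(X<=hi),-1); return X[m]
b=sel(X,[.43,-.26,.112],[.46,-.15,.128])
# bar as box rect
print("bar rect",cv2.minAreaRect((b[:,:2]*1000).astype(np.float32)))
# lid mask pixels : largest component
m=(np.all((X>[.40,-.33,.070])&(X<[.62,-.10,.084]),-1)).astype(np.uint8)
n,l,st,ce=cv2.connectedComponentsWithStats(m); k=1+st[1:,4].argmax(); m=cv2.morphologyEx((l==k).astype(np.uint8),cv2.MORPH_OPEN,np.ones((7,7)))
p=X[m>0]; rc=cv2.minAreaRect((p[:,:2]*1000).astype(np.float32)); print("lid",rc)
for psi in (-.108,-.12):
    c,sn=np.cos(psi),np.sin(psi); org=np.array([.446+.06*c,-.2005+.06*sn])
    for nm,Z in(("top",X),("side",Y)):
        d=Z[...,:2]-org; bx=d[...,0]*c+d[...,1]*sn; by=-d[...,0]*sn+d[...,1]*c; bz=Z[...,2]
        mm=(by>.092)&(by<.112)&(bz>.03)&(bz<.2)&(bx>-.1)&(bx<.12)
        rr=np.hypot(bx-.085,bz-.074); th=np.arctan2(bz-.074,.085-bx)
        mm&=(rr>.02)&(rr<.082)
        a=th[mm]; print(psi,nm,mm.sum(),np.histogram(a,bins=np.arange(-.4,1.7,.1))[0])
E
```

```text
clock: 1.77
tcp_pos: [0.3825, -0.2174, 0.231]
orientation: [-1.547, 0.318, -0.317]
contact_force: [-1.1, -0.6, -0.4]
grip_width: 0.0849
clock: 2.18
tcp_pos: [0.5265, -0.2309, 0.2308]
orientation: [-1.569, 0.09, -0.088]
contact_force: [0.1, -0.4, 0.0]
grip_width: 0.0852
[ 0.636  0.346 -0.415  1.777  0.158  1.052  0.05 ] [[ 0.994 -0.001  0.113]
 [-0.113  0.     0.994]
 [-0.001 -1.     0.   ]]
bar rect ((446.23699951171875, -200.53138732910156), (82.81529235839844, 9.816887855529785), 83.90875244140625)
lid ((510.1763916015625, -204.42788696289062), (173.64772033691406, 178.18251037597656), 84.08549499511719)
-0.108 top 35 [ 0  0  0  0  0  0  0  1  1 20 12  1  0  0  0  0  0  0  0  0]
-0.108 side 64 [ 0  0  0  0  0  1  0  3 18 34  2  1  0  0  0  0  0  0  0  0]
-0.12 top 36 [ 0  0  0  0  0  0  0  1  2 22 10  1  0  0  0  0  0  0  0  0]
-0.12 side 70 [ 0  0  0  0  0  0  1  4 17 34  1  1  0  0  0  0  0  0  0  0]
```

```bash
python3 -m jog '0 0 0 -1 25 2 0.6; 0 0 0 0 30 0 0.6; 0 0 0 0 30 0 0.6; 0 0 0 0 28 0 0.6; 0 0 0 0 20 0 0.6'
python3 - <<'E'
from h import *
t=grab("top"); s=grab("side"); save(t,"t1.png",(335,110,475,260),4); save(s,"s1.png",(250,90,400,230),5)
E
```

```text
clock: 2.6
tcp_pos: [0.5232, -0.2283, 0.0954]
orientation: [-1.568, 0.094, -0.088]
contact_force: [-0.4, 0.1, -0.1]
grip_width: 0.0512
```

View pics/s1.png

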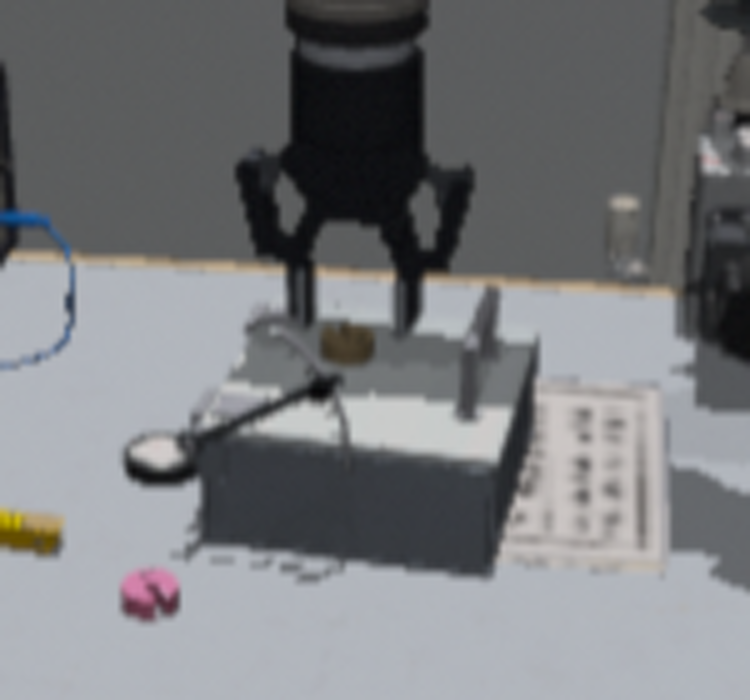

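View pics/t1.png

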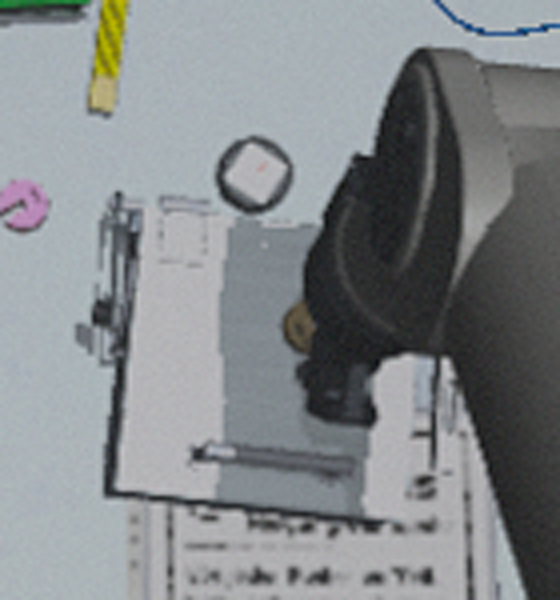

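The fingers straddle the weight: the finger tips are at about (300,330) and (407,330) in the crop, with the weight between them at (347,343). I descend and grip.

```bash
python3 -m jog '0 0 0 2 6 0 0.6; 0 0 0 0 5 0 0.6; 0 0 0 0 3 0 0.6; 0 0 0 0 0 0 0.6; 0 0 0 0 0 0 0.6' 30 && python3 -m jog '0 0 0 0 0 0 0.2; 0 0 0 0 0 0 0.2; 0 0 0 0 0 0 0.2; 0 0 0 0 0 0 0.2; 0 0 0 0 0 0 0.2' 30
```

```text
clock: 3.12
tcp_pos: [0.5271, -0.2291, 0.085]
orientation: [-1.569, 0.09, -0.092]
contact_force: [0.0, 0.4, 0.2]
grip_width: 0.0511
clock: 3.53
tcp_pos: [0.527, -0.2291, 0.085]
orientation: [-1.569, 0.091, -0.092]
contact_force: [-2.3, 0.9, 6.1]
grip_width: 0.0297
```

```bash
python3 -m jog '0 0 0 0 0 0 0.2; 0 0 0 0 -3 0 0.2; 0 0 0 0 -5 0 0.2; 0 0 0 0 -5 0 0.2; 0 0 0 0 0 0 0.2' 40
python3 - <<'E'
from h import *
s=grab("side"); save(s,"s2.png",(280,130,380,210),7)
E
```

```text
clock: 3.95
tcp_pos: [0.5274, -0.2291, 0.0984]
orientation: [-1.569, 0.09, -0.092]
contact_force: [0.4, 0.8, -1.0]
grip_width: 0.0285
```

View pics/s2.png

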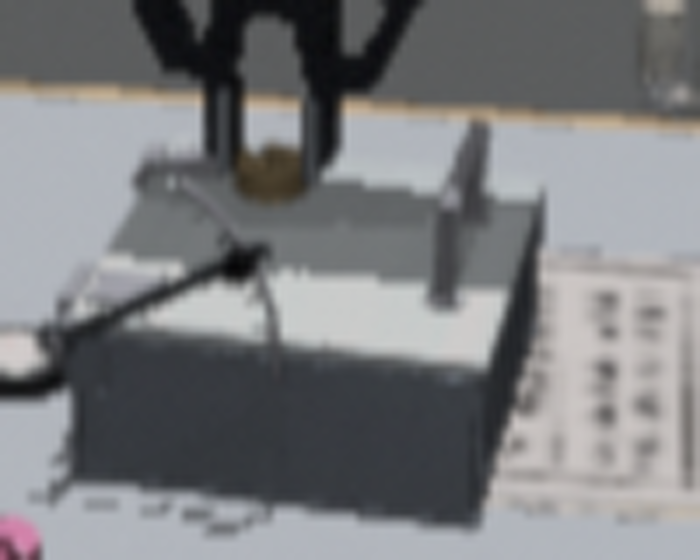

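The weight is held between the fingers and clear of the lid, at about (270,175) in the crop. I lift it above the index arm.

```bash
python3 -m jog '0 0 0 0 -15 0 0.2; 0 0 0 0 -30 0 0.2; 0 0 0 0 -35 0 0.2; 0 0 0 0 -35 0 0.2; 0 0 0 0 -25 0 0.2' && python3 -m jog '0 0 0 0 -10 10 0.2; 0 0 0 0 0 20 0.2; 0 0 0 0 0 30 0.2; 0 0 0 0 0 30 0.2; 0 0 0 0 0 30 0.2' && python3 -m jog '0 0 0 -6 0 35 0.2; 0 0 0 -6 0 35 0.2; 0 0 0 -6 0 35 0.2; 0 0 0 -6 0 35 0.2; 0 0 0 -6 0 30 0.2';python3 - <<'E'
from h import *
o=state(); print(o["joints"].round(3), R.from_rotvec(o["orientation"]).as_matrix().round(3))
E
```

```text
clock: 4.42
tcp_pos: [0.5275, -0.229, 0.2403]
orientation: [-1.57, 0.089, -0.093]
contact_force: [0.9, 0.6, -0.5]
grip_width: 0.0287
clock: 4.83
tcp_pos: [0.5399, -0.1079, 0.2462]
orientation: [-1.569, 0.093, -0.09]
contact_force: [-0.9, -0.2, -2.2]
grip_width: 0.0289
clock: 5.25
tcp_pos: [0.5292, 0.0658, 0.2463]
orientation: [-1.568, 0.091, -0.088]
contact_force: [1.2, -0.2, -0.9]
grip_width: 0.0292
[ 0.236  0.282 -0.568  1.845  0.171  1.065 -0.512] [[ 0.994 -0.001  0.114]
 [-0.114  0.001  0.994]
 [-0.002 -1.     0.   ]]
```

```bash
python3 -m jog '0 0 0 0 0 30 0.2; 0 0 0 0 10 30 0.2; 0 0 0 0 25 20 0.2; 0 0 0 0 30 10 0.2; 0 0 0 0 30 0 0.2' && python3 -m jog '0 0 0 0 30 0 0.2; 0 0 0 0 30 0 0.2; 0 0 0 0 20 0 0.2; 0 0 0 0 10 0 0.2; 0 0 0 0 0 0 0.2'
python3 - <<'E'
from h import *
t=grab("top"); s=grab("side"); save(s,"s3.png",(230,140,400,320),4); save(t,"t3.png",(180,110,340,290),4)
Y=cloud(s); 
c=s["color"].astype(int); m=(c[...,0]-c[...,2]>25)&np.all((Y>[.48,.1,0])&(Y<[.6,.22,.12]),-1)
print(m.sum(), np.percentile(Y[m],[0,5,50,95,100],axis=0).round(4))
E
```

```text
clock: 5.67
tcp_pos: [0.5399, 0.1566, 0.1509]
orientation: [-1.566, 0.087, -0.087]
contact_force: [1.2, 0.2, -1.9]
grip_width: 0.0291
clock: 6.08
tcp_pos: [0.5384, 0.1518, 0.0594]
orientation: [-1.57, 0.095, -0.086]
contact_force: [-0.3, 0.1, -1.3]
grip_width: 0.0288
74 [[0.5284 0.1386 0.055 ]
 [0.5312 0.1429 0.059 ]
 [0.539  0.163  0.066 ]
 [0.5505 0.168  0.0687]
 [0.5525 0.1693 0.0701]]
```

View pics/s3.png

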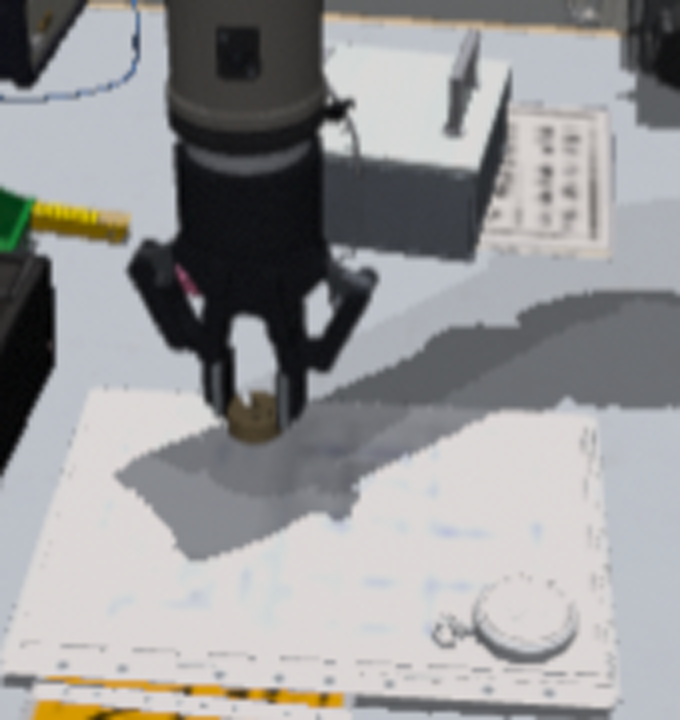

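The weight hangs level between the fingers at (255,415) in the crop, its bottom about 4 mm below the TCP. I lower it until contact.

```bash
python3 -m jog '0 0 0 0 12 0 0.2; 0 0 0 0 12 0 0.2; 0 0 0 0 10 0 0.2; 0 0 0 0 6 0 0.2; 0 0 0 0 0 0 0.2' && python3 -m jog '0 0 0 0 1 0 0.2; 0 0 0 0 1 0 0.2; 0 0 0 0 1 0 0.2; 0 0 0 0 0 0 0.2; 0 0 0 0 0 0 0.2'
```

```text
clock: 6.6
tcp_pos: [0.5398, 0.1514, 0.0206]
orientation: [-1.57, 0.093, -0.089]
contact_force: [-0.3, 0.3, -1.3]
grip_width: 0.0291
clock: 7.02
tcp_pos: [0.5411, 0.152, 0.0196]
orientation: [-1.569, 0.091, -0.091]
contact_force: [0.1, -0.3, -0.9]
grip_width: 0.0289
```

```bash
python3 -m jog '0 0 0 0 1 0 0.2; 0 0 0 0 1 0 0.2; 0 0 0 0 1 0 0.2; 0 0 0 0 0 0 0.2; 0 0 0 0 0 0 0.2' && python3 -m jog '0 0 0 0 1 0 0.2; 0 0 0 0 1 0 0.2; 0 0 0 0 0 0 0.2; 0 0 0 0 0 0 0.2; 0 0 0 0 0 0 0.2'
```

```text
clock: 7.43
tcp_pos: [0.5409, 0.1519, 0.0162]
orientation: [-1.569, 0.091, -0.091]
contact_force: [0.3, -1.0, -1.3]
grip_width: 0.0293
clock: 7.85
tcp_pos: [0.541, 0.152, 0.0158]
orientation: [-1.57, 0.091, -0.092]
contact_force: [-6.0, -1.0, 14.3]
grip_width: 0.0292
```

Contact at 14 N. I ease back 1 mm and open slowly.

```bash
python3 -m jog '0 0 0 0 -0.5 0 0.2; 0 0 0 0 -0.5 0 0.3; 0 0 0 0 0 0 0.4; 0 0 0 0 0 0 0.5; 0 0 0 0 0 0 0.6' && python3 -m jog '0 0 0 0 0 0 0.6; 0 0 0 0 0 0 0.6; 0 0 0 0 -10 0 0.6; 0 0 0 0 -25 0 0.6; 0 0 0 0 -35 0 0.6'
python3 - <<'E'
from h import *
t=grab("top"); s=grab("side"); save(s,"s4.png",(230,180,400,320),4)
Y=cloud(s); 
c=s["color"].astype(int); m=(c[...,0]-c[...,2]>25)&np.all((Y>[.48,.1,0])&(Y<[.6,.22,.12]),-1)
print(m.sum(), np.percentile(Y[m],[0,5,50,95,100],axis=0).round(4))
E
```

```text
clock: 8.27
tcp_pos: [0.541, 0.152, 0.0152]
orientation: [-1.569, 0.091, -0.091]
contact_force: [0.5, -0.8, -1.3]
grip_width: 0.0509
clock: 8.68
tcp_pos: [0.5389, 0.1513, 0.0843]
orientation: [-1.57, 0.095, -0.087]
contact_force: [0.8, 0.2, 0.4]
grip_width: 0.0516
86 [[0.527  0.1434 0.0113]
 [0.5289 0.1458 0.0143]
 [0.5391 0.1621 0.0221]
 [0.5519 0.1676 0.024 ]
 [0.5544 0.1686 0.0244]]
```

View pics/s4.png

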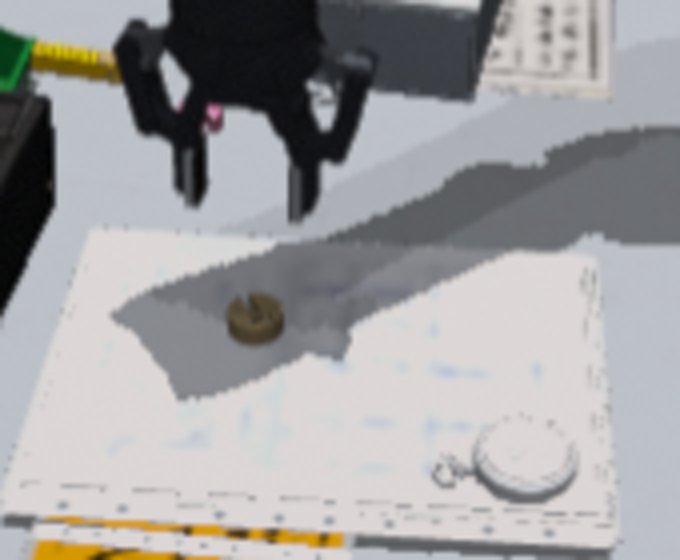

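The weight lies flat on the papers at about (0.540, 0.155), with its top at z 0.024 and the fingers clear of it. Next I go to the handle.

```bash
python3 -m jog '0 0 0 0 -35 0 0.6; 0 0 0 0 -35 0 0.6; 0 0 0 0 -35 -10 0.6; 0 0 0 -4 -25 -25 0.6; 0 0 0 -6 -10 -35 0.6' && python3 -m jog '0 0 0 -6 0 -38 0.6; 0 0 0 -6 0 -38 0.6; 0 0 0 -6 0 -38 0.6; 0 0 0 -6 0 -38 0.6; 0 0 0 -6 0 -38 0.6' && python3 -m jog '0 0 0 -6 0 -34 0.6; 0 0 0 -6 0 -30 0.6; 0 0 0 0 0 -20 0.6; 0 0 0 0 0 -10 0.6; 0 0 0 0 0 0 0.6'
```

```text
clock: 9.2
tcp_pos: [0.5249, 0.0868, 0.23]
orientation: [-1.565, 0.081, -0.093]
contact_force: [1.1, -0.5, 0.0]
grip_width: 0.051
clock: 9.62
tcp_pos: [0.4702, -0.1032, 0.2258]
orientation: [-1.569, 0.09, -0.091]
contact_force: [1.2, -0.2, 0.5]
grip_width: 0.0515
clock: 10.03
tcp_pos: [0.4479, -0.1957, 0.2254]
orientation: [-1.569, 0.094, -0.094]
contact_force: [-0.1, -0.1, 0.6]
grip_width: 0.0512
```

```bash
python3 -m jog '0 0 0 -1 20 -4 0.6; 0 0 0 0 30 0 0.6; 0 0 0 0 30 0 0.6; 0 0 0 0 25 0 0.6; 0 0 0 0 0 0 0.6'
python3 - <<'E'
from h import *
o=state(); print(o["joints"].round(3))
t=grab("top"); s=grab("side"); save(s,"s5.png",(250,90,400,230),5);save(t,"t5.png",(335,130,475,285),4)
E
```

```text
clock: 10.45
tcp_pos: [0.4444, -0.1943, 0.1164]
orientation: [-1.565, 0.094, -0.083]
contact_force: [-0.1, 0.4, -0.2]
grip_width: 0.0512
[ 0.63   0.357 -0.41   2.077  0.201  0.753 -0.019]
```

View pics/s5.png

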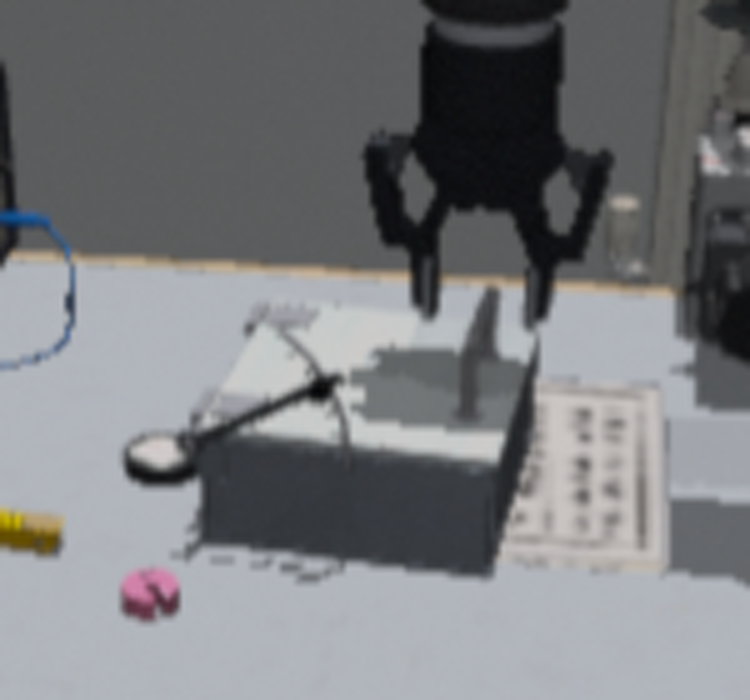

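View pics/t5.png

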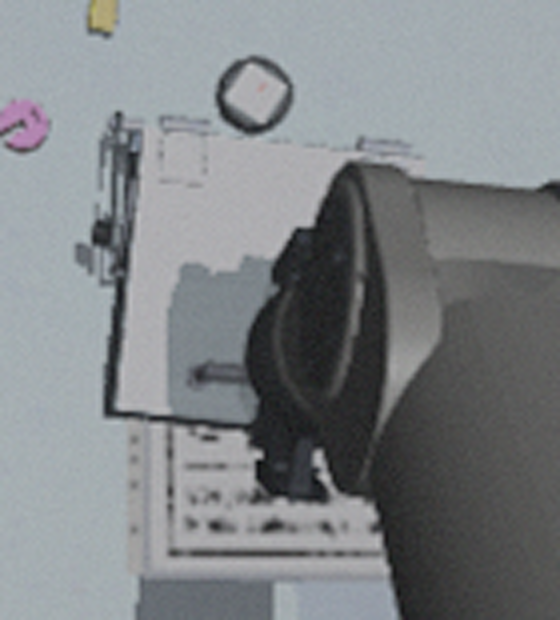

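The open fingers straddle the bar: the tips are at (428,310) and (537,320) in the crop, with the bar at (490,300). I lower them and grip.

```bash
python3 -m jog '0 0 0 1 5 -3 0.6; 0 0 0 0 6 -2 0.6; 0 0 0 0 4 0 0.6; 0 0 0 0 0 0 0.6; 0 0 0 0 0 0 0.6' 60 && python3 -m jog '0 0 0 0 0 0 0; 0 0 0 0 0 0 0; 0 0 0 0 0 0 0; 0 0 0 0 0 0 0; 0 0 0 0 0 0 0' 60 && python3 -m jog '0 0 0 0 0 0 0; 0 0 0 0 0 0 0; 0 0 0 0 0 0 0; 0 0 0 0 0 0 0; 0 0 0 0 0 0 0'
```

```text
clock: 10.97
tcp_pos: [0.4473, -0.2027, 0.1055]
orientation: [-1.569, 0.091, -0.091]
contact_force: [-0.1, 0.1, 0.3]
grip_width: 0.0512
clock: 11.38
tcp_pos: [0.4454, -0.2024, 0.1053]
orientation: [-1.569, 0.094, -0.088]
contact_force: [-5.3, 1.6, 7.5]
grip_width: 0.0079
clock: 11.8
tcp_pos: [0.4453, -0.2024, 0.1053]
orientation: [-1.569, 0.094, -0.088]
contact_force: [-4.9, 1.1, 7.4]
grip_width: 0.0079
```

```bash
python3 -m jog '0 0 1 0.6 -2.5 0 0; 0 0 2 1.1 -5.1 0 0; 0 0 3 1.8 -7.6 0 0; 0 0 3 1.8 -7.6 0 0; 0 0 2 1.1 -5.1 0 0'
cat > meas.py <<'E'
from h import *
psi=-.108; c,sn=np.cos(psi),np.sin(psi); org=np.array([.446+.06*c,-.2005+.06*sn])
def box(Z):
    d=Z[...,:2]-org
    return np.stack([d[...,0]*c+d[...,1]*sn,-d[...,0]*sn+d[...,1]*c,Z[...,2]],-1)
def index(frames):
    for nm,f in frames:
        B=box(cloud(f)); x=.085-B[...,0]; z=B[...,2]-.074; rr=np.hypot(x,z)
        m=(B[...,1]>.093)&(B[...,1]<.111)&(rr>.02)&(rr<.08)&(np.arctan2(z,x)>.2)&(np.arctan2(z,x)<1)
        a=np.arctan2(z[m],x[m]); l=cv2.fitLine(np.stack([x[m],z[m]],1).astype(np.float32),cv2.DIST_HUBER,0,1e-4,1e-4).ravel()
        print(nm,"index median",np.median(a).round(3),"mean",np.mean(a).round(3),"line slope",np.arctan2(l[1]*np.sign(l[0]),abs(l[0])).round(3),"off mm",(1000*(l[3]-l[2]*l[1]/l[0])).round(1),m.sum())
def lid(frames,guess):
    for nm,f in frames:
        B=box(cloud(f)); x=.085-B[...,0]; z=B[...,2]-.074
        # top plane of lid: normal offset 4 mm
        off=-x*np.sin(guess)+z*np.cos(guess); al=x*np.cos(guess)+z*np.sin(guess)
        m=(abs(off-.004)<.012)&(al>.01)&(al<.165)&(abs(B[...,1])<.083)
        # ransac-ish by huber line
        l=cv2.fitLine(np.stack([x[m],z[m]],1).astype(np.float32),cv2.DIST_HUBER,0,1e-5,1e-5).ravel()
        print(nm,"lid",np.arctan2(l[1],l[0]).round(3) if l[0]>0 else np.arctan2(-l[1],-l[0]).round(3),"off@hinge mm",(1000*(l[3]-l[2]*l[1]/l[0])).round(1),m.sum())
E
python3 - <<'E'
from meas import *
t0=dict(np.load("top0.npz")); s0=dict(np.load("side0.npz")); index([("t0",t0),("s0",s0)]); lid([("t0",t0),("s0",s0)],0)
t=grab("top"); s=grab("side"); index([("t",t),("s",s)]); lid([("t",t),("s",s)],.19)
save(s,"s6.png",(250,90,400,230),5)
E
```

```text
clock: 12.22
tcp_pos: [0.4538, -0.2032, 0.1325]
orientation: [-1.551, 0.246, 0.065]
contact_force: [-3.5, -0.6, -3.9]
grip_width: 0.008
t0 index median 0.589 mean 0.591 line slope 0.542 off mm 3.1 34
s0 index median 0.53 mean 0.516 line slope 0.572 off mm -2.3 56
t0 lid -0.003 off@hinge mm 3.0 4372
s0 lid -0.006 off@hinge mm 2.7 1202
t index median 0.587 mean 0.584 line slope 0.563 off mm 1.7 35
s index median 0.527 mean 0.516 line slope 0.55 off mm -1.7 55
t lid 0.186 off@hinge mm 3.0 2625
s lid 0.189 off@hinge mm 2.4 1097
```

View pics/s6.png

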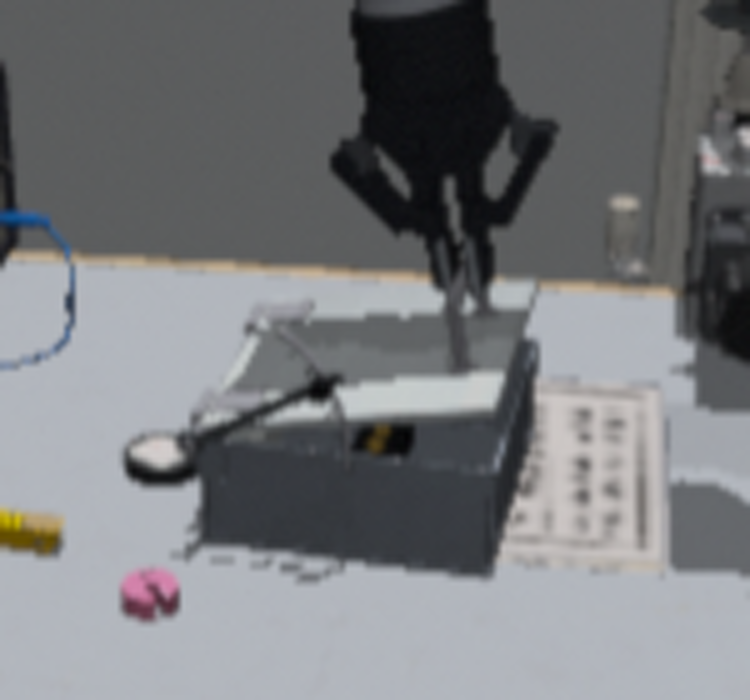

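The lid is at 0.188 rad in both views, and the index fits at about 0.557 rad by line slopes and medians. I continue along the arc.

```bash
python3 -m jog '0 0 2 1.1 -5.1 0 0; 0 0 3 1.8 -7.6 0 0; 0 0 4 2.5 -10.1 0 0; 0 0 4 2.5 -10.1 0 0; 0 0 2 1.1 -5.1 0 0' 70
python3 - <<'E'
from meas import *
t=grab("top"); s=grab("side"); index([("t",t),("s",s)]); lid([("t",t),("s",s)],.45)
o=state(); print(o["joints"].round(3),o["contact_force"])
E
```

```text
clock: 12.73
tcp_pos: [0.4739, -0.2054, 0.1663]
orientation: [-1.511, 0.449, 0.272]
contact_force: [-6.3, 2.1, -2.8]
grip_width: 0.0074
t index median 0.587 mean 0.586 line slope 0.544 off mm 2.7 34
s index median 0.52 mean 0.515 line slope 0.533 off mm -0.8 55
t lid 0.452 off@hinge mm 3.6 2923
s lid 0.454 off@hinge mm 2.6 923
[ 0.502  0.573 -0.354  1.668  0.21   1.404 -0.044] [-7.50288776  1.17767831  0.0516142 ]
```

```bash
python3 -m jog '0 0 1 0.6 -2.5 0 0; 0 0 2 1.1 -5.1 0 0; 0 0 2 1.1 -5.1 0 0; 0 0 1 0.6 -2.5 0 0; 0 0 0 0 0 0 0' && python3 -m jog '0 0 0 0 0 0 0; 0 0 0 0 0 0 0; 0 0 0 0 0 0 0; 0 0 0 0 0 0 0; 0 0 0 0 0 0 0'
python3 - <<'E'
from meas import *
t=grab("top"); s=grab("side"); index([("t",t),("s",s)]); lid([("t",t),("s",s)],.55)
o=state(); print(o["joints"].round(3),o["contact_force"]); save(s,"s7.png",(265,100,385,220),6)
save(s,"s7f.png"); save(t,"t7.png")
E
```

```text
clock: 13.25
tcp_pos: [0.4836, -0.2064, 0.1775]
orientation: [-1.49, 0.528, 0.353]
contact_force: [-6.7, 2.0, 0.3]
grip_width: 0.0072
clock: 13.67
tcp_pos: [0.4834, -0.2064, 0.1774]
orientation: [-1.491, 0.526, 0.351]
contact_force: [-5.3, 1.9, -3.8]
grip_width: 0.007
t index median 0.588 mean 0.591 line slope 0.548 off mm 2.9 34
s index median 0.526 mean 0.514 line slope 0.582 off mm -3.8 55
t lid 0.551 off@hinge mm 3.8 2889
s lid 0.554 off@hinge mm 2.4 818
[ 0.473  0.633 -0.34   1.572  0.209  1.54  -0.046] [-5.29681087  2.11234736 -2.37708468]
```

View pics/s7.png

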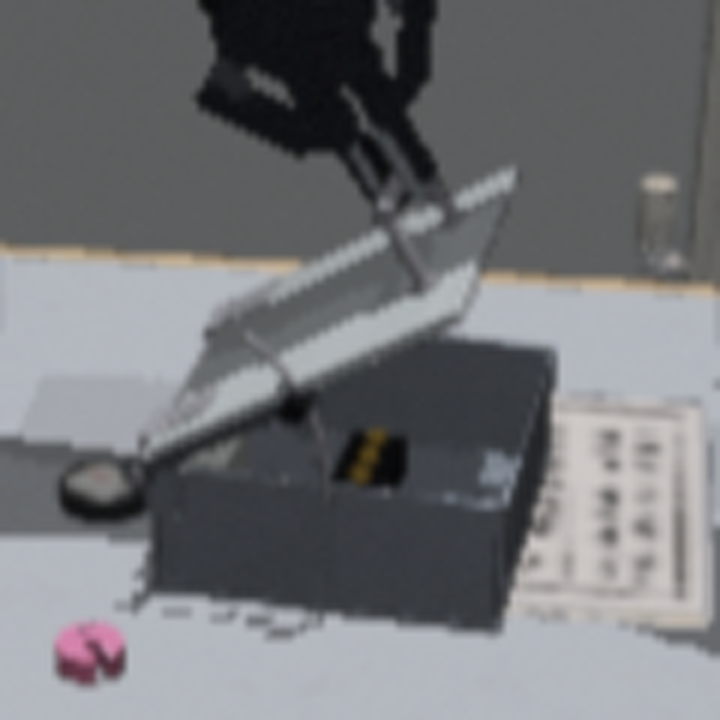

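View pics/t7.png

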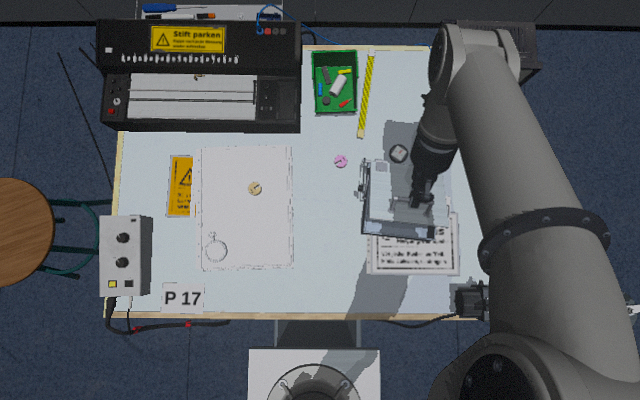

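The side view shows the lid's left edge parallel to the dark index arm just below it, near (150,450) to (290,405) in the crop. The top view shows the weight lying on the papers at (254,188). As a cross-check I compare the arm's projected direction in the first side image.

Run:
```python
from meas import *
s=dict(np.load("side0.npz"))
def proj(f,b):
    w=np.stack([org[0]+b[:,0]*c-b[:,1]*sn, org[1]+b[:,0]*sn+b[:,1]*c, b[:,2],np.ones(len(b))],1)
    q=w@f["world_to_cam"].T; p=np.stack([q[:,0],-q[:,1],-q[:,2]],1)
    K=np.array([[f["fx"],0,f["cx"]],[0,f["fy"],f["cy"]],[0,0,1.]])
    return cv2.projectPoints(p,np.zeros(3),np.zeros(3),K,np.array([f["k1"],0,0,0]))[0].reshape(-1,2)
g=cv2.cvtColor(s["color"],cv2.COLOR_RGB2GRAY)
def arm(th,r,y=.1015): r=np.asarray(r); return np.stack([.085-r*np.cos(th),np.full_like(r,y),.074+r*np.sin(th)],1)
r=np.linspace(.03,.078,40)
best=[]
for th in np.arange(.40,.75,.01):
    p=proj(s,arm(th,r))
    for du in np.arange(-3,3.1,.5):
      for dv in np.arange(-3,3.1,.5):
        v=cv2.remap(g,(p[:,0]+du).astype(np.float32).reshape(1,-1),(p[:,1]+dv).astype(np.float32).reshape(1,-1),cv2.INTER_LINEAR).astype(float).mean()
        best.append((v,th.round(2),du,dv))
best.sort(); 
for b in best[:8]: print(b)
bt={}
for b in best: bt.setdefault(b[1],b[0])
print({float(k):round(bt[k],1) for k in sorted(bt)})
# no-shift
print([(round(float(th),2),round(cv2.remap(g,*[a.astype(np.float32).reshape(1,-1) for a in proj(s,arm(th,r)).T],cv2.INTER_LINEAR).astype(float).mean(),1)) for th in np.arange(.45,.67,.02)])
```

```text
(np.float64(50.475), np.float64(0.48), np.float64(3.0), np.float64(-2.5))
(np.float64(50.5), np.float64(0.51), np.float64(3.0), np.float64(-2.0))
(np.float64(50.925), np.float64(0.53), np.float64(3.0), np.float64(-1.5))
(np.float64(50.95), np.float64(0.5), np.float64(3.0), np.float64(-2.0))
(np.float64(51.575), np.float64(0.46), np.float64(3.0), np.float64(-3.0))
(np.float64(51.6), np.float64(0.49), np.float64(3.0), np.float64(-2.5))
(np.float64(51.85), np.float64(0.52), np.float64(2.5), np.float64(-1.5))
(np.float64(51.875), np.float64(0.45), np.float64(3.0), np.float64(-3.0))
{0.4: np.float64(68.4), 0.41: np.float64(64.2), 0.42: np.float64(60.6), 0.43: np.float64(57.1), 0.44: np.float64(54.4), 0.45: np.float64(51.9), 0.46: np.float64(51.6), 0.47: np.float64(52.2), 0.48: np.float64(50.5), 0.49: np.float64(51.6), 0.5: np.float64(51.0), 0.51: np.float64(50.5), 0.52: np.float64(51.8), 0.53: np.float64(50.9), 0.54: np.float64(52.2), 0.55: np.float64(53.2), 0.56: np.float64(53.0), 0.57: np.float64(56.0), 0.58: np.float64(55.8), 0.59: np.float64(56.5), 0.6: np.float64(56.8), 0.61: np.float64(57.4), 0.62: np.float64(57.4), 0.63: np.float64(59.2), 0.64: np.float64(61.3), 0.65: np.float64(64.0), 0.66: np.float64(67.0), 0.67: np.float64(69.9), 0.68: np.float64(72.9), 0.69: np.float64(76.2), 0.7: np.float64(79.4), 0.71: np.float64(82.8), 0.72: np.float64(86.7), 0.73: np.float64(90.0), 0.74: np.float64(93.4)}
[(0.45, np.float64(143.2)), (0.47, np.float64(123.4)), (0.49, np.float64(100.4)), (0.51, np.float64(77.5)), (0.53, np.float64(62.0)), (0.55, np.float64(58.7)), (0.57, np.float64(70.6)), (0.59, np.float64(91.9)), (0.61, np.float64(115.0)), (0.63, np.float64(134.5)), (0.65, np.float64(148.6)), (0.67, np.float64(158.2))]
```

Run:
```python
from meas import *
s=dict(np.load("side0.npz")); n=grab("side")
def proj(f,b):
    w=np.stack([org[0]+b[:,0]*c-b[:,1]*sn, org[1]+b[:,0]*sn+b[:,1]*c, b[:,2],np.ones(len(b))],1)
    q=w@f["world_to_cam"].T; p=np.stack([q[:,0],-q[:,1],-q[:,2]],1)
    K=np.array([[f["fx"],0,f["cx"]],[0,f["fy"],f["cy"]],[0,0,1.]])
    return cv2.projectPoints(p,np.zeros(3),np.zeros(3),K,np.array([f["k1"],0,0,0]))[0].reshape(-1,2)
def pt(th,a,off,y): a=np.asarray(a,float); return np.stack([.085-a*np.cos(th)+off*np.sin(th),np.full_like(a,y),.074+a*np.sin(th)+off*np.cos(th)],1)
def draw(f,lines,name,crop,k=6):
    im=f["color"][crop[1]:crop[3],crop[0]:crop[2],::-1]; im=cv2.resize(np.ascontiguousarray(im),None,fx=k,fy=k,interpolation=cv2.INTER_NEAREST)
    for P,col in lines:
        q=((proj(f,P)-[crop[0],crop[1]]+.5)*k).astype(int); cv2.polylines(im,[q.reshape(-1,1,2)],False,col,1)
    cv2.imwrite("pics/"+name,im)
# off = +4 top edge, -4 bottom edge ; arm edges +-4 in plane? 
L0=[(pt(0,[0,.17],.004,.085),(0,0,255)),(pt(0,[.17],.004,.085),(0,0,255)),(np.vstack([pt(0,[.17],.004,.085),pt(0,[.17],.004,-.085)]),(0,0,255)),(pt(.555,[0,.1],0,.1),(0,255,0))]
L1=[(pt(.5525,[0,.17],.004,.085),(0,0,255)),(np.vstack([pt(.5525,[.17],.004,.085),pt(.5525,[.17],.004,-.085)]),(0,0,255)),(pt(.5525,[0,.17],-.004,.085),(255,0,0)),(pt(.555,[0,.1],0,.1),(0,255,0))]
draw(s,L0,"c0.png",(270,135,380,210)); draw(n,L1,"c1.png",(270,115,380,210))
```

```text
(no output)
```

View pics/c0.png

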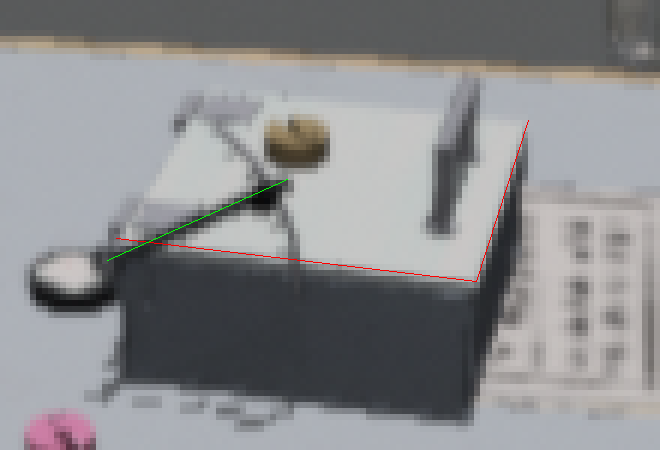

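View pics/c1.png

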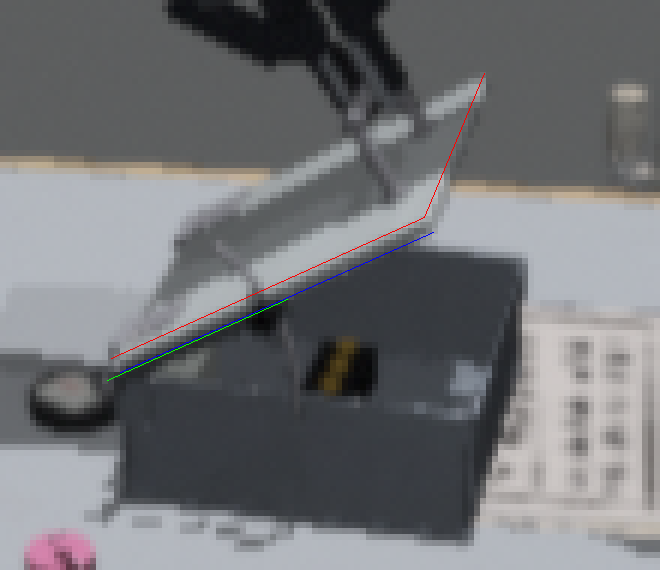

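The overlays show the calibration is about 1 px (1 mm) off. Allowing for that, the index is about 0.565 rad (0.545-0.575 across methods) against the lid's 0.5525. I nudge up 0.6° and let it settle.

```bash
python3 -m jog '0 0 0.3 0.2 -0.8 0 0; 0 0 0.3 0.2 -0.8 0 0; 0 0 0 0 0 0 0; 0 0 0 0 0 0 0; 0 0 0 0 0 0 0' && python3 -m jog '0 0 0 0 0 0 0; 0 0 0 0 0 0 0; 0 0 0 0 0 0 0; 0 0 0 0 0 0 0; 0 0 0 0 0 0 0'
python3 - <<'E'
from meas import *
t=grab("top"); s=grab("side"); index([("t",t),("s",s)]); lid([("t",t),("s",s)],.56)
X=cloud(t); cc=t["color"].astype(int); m=(cc[...,0]-cc[...,2]>25)&np.all((X>[.48,.1,0])&(X<[.6,.22,.12]),-1); print("weight",X[m].mean(0),X[m][:,2].std())
o=state(); print(o["clock"],o["contact_force"],o["qvel"].round(3),o["grip_width"])
E
```

```text
clock: 14.23
tcp_pos: [0.4846, -0.2065, 0.1786]
orientation: [-1.488, 0.534, 0.359]
contact_force: [-5.0, 2.2, -2.5]
grip_width: 0.0072
clock: 14.65
tcp_pos: [0.4846, -0.2065, 0.1786]
orientation: [-1.488, 0.534, 0.359]
contact_force: [-5.1, 2.0, -2.7]
grip_width: 0.0075
t index median 0.588 mean 0.587 line slope 0.529 off mm 4.2 34
s index median 0.516 mean 0.51 line slope 0.554 off mm -2.2 55
t lid 0.563 off@hinge mm 3.9 2877
s lid 0.566 off@hinge mm 2.4 820
weight [0.541694   0.15324357 0.02078458] 0.0034377215321332606
14.75 [-6.26624836  1.79502839 -2.66144536] [ 0.    -0.002 -0.001  0.001  0.    -0.001  0.   ] 0.006900638694223744
```

```bash
python3 -c "
from bench import r
print(r.hand_in())"
```

```text
the job is handed in; nothing more can be done
None
```

I put the brass weight on the papers and lifted the lid level with the index arm. I then handed the job in at 14.75 s with the gripper still holding the lid by its bar handle. The hand-in reports no verdict.

Last checks:
- **Weight:** it lies flat and released on the papers at about (0.541, 0.153) m in world coordinates, well inside their edges. It was put down while the lid was still shut.
- **Lid:** it read 0.563 rad in the top view and 0.566 rad in the side view. The arm was still (joint speeds 0.002 rad/s or less), gripping the bar with 70 N.
- **Index arm:** it showed no movement, but its angle is the least certain number. The methods gave anything from 0.51 to 0.59 rad, partly because the picture calibration is about 1 mm off. My estimate was 0.565 rad, so the difference from the lid is most likely within about 0.03 rad, against the 0.07 allowed.
- **Bystanders:** I did not measure the stopwatch, spirit level or compass at the end. The arm never went near the stopwatch, and I saw no contact with the other two.
- **Forces:** the highest wrist force I read was about 16 N, for a moment while setting the weight down.

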